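Change the solder reel on the bench stand

ROBOT

A 6-joint arm with a two-finger parallel gripper is mounted at the origin on the work surface. World frame = base frame: x ahead of the robot, y to its left, z up, the work surface at z = 0. Lengths are in m, angles in rad, forces in N, time in s.
With the tool pointing down it reaches from about 0.35 to 0.95 m from the base axis. Payload 17.4 kg.
Tool frame: the origin (TCP) lies on the centre line of the jaws, within the pads' length; the fingertips stand 19 mm ahead of it and the grasp point (between the pads) is the TCP; z points along the fingers, y is the line along which they close (so a half turn about z gives the same grasp; the last joint's range is limited). The gripper opens to 93 mm and grips with 3 to 60 N. Pads are 15 mm wide; open, the fingers measure 128 mm over their backs; the gripper's body (75 mm by 188 mm) begins 65 mm behind the grasp point.
Start: joints at [1.204, 0.116, 1.442, -0, 1.584, -0.038], TCP at [0.218, 0.639, 0.238] pointing down, gripper open.
Joint ranges: [-2.83, 2.83], [-0.83, 2.19], [0.07, 2.5], [-1.14, 4.28], [0.01, 3], [-2.97, 2.97]. Speed limits (rad/s): [1.89, 1.89, 2.22, 3.14, 3.14, 3.14].

INTERFACE

Orientations are given as a unit quaternion [x, y, z, w].
In Python, from rig import * gives the robot as it stands.
- The arm moves only by the tool apply_moves, never from a script. Its argument "series" is text: rows parted by semicolons, each of 6 numbers parted by spaces: the shift along the tool's x, y, z in cm, then the turn, a rotation vector about the tool's x, y, z in degrees. A call has 1 to 8 rows; each row is the pose to reach, as a shift and turn from the pose commanded when the call began, along the tool's axes at that moment; what a row does not reach only later rows make up. A row lasts 1/8 s, in which the tool goes at most 62.5 mm and 10.7 degrees, less where a joint would pass 70% of its speed; a pose out of reach is approached as far as the arm can. A call with a gripper value outside its range is refused whole. "grip" is the finger opening in cm, from 0 to 9.3, set as the call begins (left out, the last holds). The fingers move at their own pace and stop on an object; "force" is the grip in N (left out, the last holds). Time passes only in rows, so rows that repeat a pose let the fingers close. It gives the time, the measured TCP pose, the force, the opening and the grip force at its end, in the units of the state.
- get_obs(): the state, without advancing time (a new reading comes with each control period).
- capture(name): name is "side" or "top" or "wrist"; returns a dict with "img" (400x640x3 uint8, red, green, blue), "mtx" (3x3 intrinsics, pixels), "xyz" and "orientation" of the camera in the world. Camera axes: x right, y down, z forward; pixel columns grow to the right and rows downward; lengths in m; the calibration is good to about 2 mm. A picture is of the moment at which its call begins. There is no depth.
- sign_off(): hands the job in; it is judged then, once.
The state is a dict: "time": time; "joint_pos": joint angles; "joint_vel": joint speeds; "tau": joint torques, N m; "ee_pos": TCP position; "ee_rot": TCP orientation; "contact_force": force on the tool from outside, world axes, zero at the start; "moment": the same for the moment, N m; "finger_gap": finger opening in m; "finger_force": force on a finger pad.
Only numpy, scipy, OpenCV 4.12 (cv2) and the standard library are available. Lean on these libraries where they do the work, as an engineer would, in place of code of your own. Each camera call takes 0.05 s, during which the arm holds its last target. There are 200 camera calls.

TASK

The solder stand has run out. First lift the empty white reel, with its axle, out of the yellow stand and lay it in the trough of the blue tray, in the middle of the trough's length; then take the full green reel and lay its axle in both V-notches of the stand, so that it sits level with the reel midway between the two uprights. Let go of the reels only once they are resting in place, never drop them, and leave the red reel, the multimeter and the parts box where they are.

Things in the scene. Friction and masses are not known exactly. Their poses are not given: they have to be found in the camera images.
- empty_reel: The empty reel: white plastic, bare thin core (24 mm), two 66 mm flanges, 4 mm thick, 46 mm over their outer faces, fixed on a steel axle 10 mm thick, 180 mm long, sticking out 67 mm each side; all turn as one. Origin: reel centre, on the axle line; y axis along the axle (x, z turn as it rolls). About 0.16 kg. At the start its axle lies in the stand's two notches.
- green_reel: The full reel to load: green plastic flanges, silvery winding 53 mm in diameter, two 66 mm flanges, 4 mm thick, 46 mm over their outer faces, fixed on a steel axle 10 mm thick, 180 mm long, sticking out 67 mm each side; all turn as one. Origin: reel centre, on the axle line; y axis along the axle (x, z turn as it rolls). 0.4 to 0.7 kg. At the start it lies in one of the rack's two troughs.
- red_reel: A full reel of another alloy, to be left alone: red flanges, otherwise as the green one; it lies in the rack's other trough.
- stand: Yellow reel stand, bolted to the bench. Base 110 (x) by 170 (y) by 10 mm; two uprights 8 mm thick at y = +70 and -70 mm, each topped by a 90 degree V-notch open upward, 38 mm wide at the mouth, mouth edges 72 mm above the bench; V heads 50 mm wide in x. Axle lies along the stand's y. Origin: centre of the underside, on the bench.
- stand_seat (a point): Where the centre of a reel lies when its axle is seated in both notches, midway between the uprights: 60 mm above the stand's origin. Axes as the stand's (y along the axle).
- tray: Blue tray for empties, fixed to the bench. Base 100 (x) by 120 (y) mm with a straight 90 degree V trough 110 mm long along y, its upper edges 66 mm apart and 30 mm above the bench; a reel rests in it on its flange rims, axle along the tray's y axis, sticking out over both ends. Origin: centre of the underside, on the bench.
- tray_seat (a point): Where the centre of a reel lies when it rests in the tray's trough at the middle of its length: 43 mm above the tray's origin. Axes as the tray's.
- rack: Black and grey storage rack, fixed to the bench: base 200 (x) by 120 (y) mm with two troughs like the tray's, side by side at x = +50 and -50 mm, each along y; reels lie in them with their centres 43 mm above the bench. Origin at the centre of the underside.
- multimeter: Yellow and grey multimeter lying on its back, 92 by 190 by 36 mm (48 mm with its dial). Origin at the centre of the underside. A bystander.
- parts_box: Low white open box of capacitors, 100 by 140 by 35 mm. Origin at the centre of the underside. A bystander.

How it is judged:
On the way, in this order (a step that is already met when the one before it is completed fails the run):
1. the empty white reel lies in the blue tray's trough, let go (x of empty_reel in the frame of tray_seat between -0.006 and 0.006 m and y of empty_reel in the frame of tray_seat between -0.032 and 0.032 m and z of empty_reel in the frame of tray_seat between -0.005 and 0.005 m and angle between empty_reel's own y axis and vertical between 1.5308 and 1.6108 rad and angle between the y axis of empty_reel and the y axis of tray_seat, either way round below 0.06 rad and contact force between empty_reel and the fingers below 0.1 N and contact force between empty_reel and tray above 0.2 N), for 0.2 s.
2. the green reel's axle lies level in both notches of the stand, let go (x of green_reel in the frame of stand_seat between -0.005 and 0.005 m and y of green_reel in the frame of stand_seat between -0.016 and 0.016 m and z of green_reel in the frame of stand_seat between -0.004 and 0.004 m and angle between green_reel's own y axis and vertical between 1.5308 and 1.6108 rad and angle between the y axis of green_reel and the y axis of stand_seat, either way round below 0.06 rad and contact force between green_reel and the fingers below 0.1 N and contact force between green_reel and stand above 0.2 N), for 0.2 s.
At the end, for the whole second after the job is handed in: Green reel seated in the stand: centre within 5 mm across, 4 mm high, 16 mm lengthwise of its seat; white reel in the tray trough: 6 mm across, 5 mm high, 32 mm lengthwise; both level to 0.04 rad, aligned to 0.06 rad, resting there, let go, still (20 mm/s, 0.4 rad/s) (all of step 1 and all of step 2 and linear speed of each of empty_reel, green_reel below 0.02 m/s and angular speed of each of empty_reel, green_reel below 0.4 rad/s); the robot touches nothing.
It fails at once if the white reel is dropped (moves faster than 0.6 m/s while no finger touches it) (linear speed of empty_reel above 0.6 m/s and contact force between empty_reel and the fingers below 0.05 N).
It fails at once if the green reel is dropped (moves faster than 0.6 m/s while no finger touches it) (linear speed of green_reel above 0.6 m/s and contact force between green_reel and the fingers below 0.05 N).
It fails at once if the red reel is moved by more than 25 mm (distance of red_reel from where it was at the start of the episode above 0.025 m).
It fails at once if the multimeter is moved by more than 25 mm (distance of multimeter from where it was at the start of the episode above 0.025 m).
It fails at once if the parts box is moved by more than 25 mm (distance of parts_box from where it was at the start of the episode above 0.025 m).
It also fails if it takes over 61 s, if anything falls off the work surface, if the arm or the gripper's body presses on something with over 40 N, if the wrist force passes 120 N, or if a joint passes its speed limit or range.

## Working session

There is one attempt and no reset: what is moved stays moved. The work goes in short steps, Python scripts to look and compute and a tool call to move; the robot and the scene stay as the last step left them, time stands still between calls to the robot, and variables do not carry over. Pictures are saved under pics/ and viewed, at most 13 in all, crops included, and the job is handed in when it is done.

Besides the shell and the picture viewer there is one more tool, called after "Emit:" as name(argument=value, ...) on one line, values as JSON. apply_moves: Moves the arm, as the interface text tells. Its arguments: {"type":"object","properties":{"series":{"type":"string"},"grip":{"type":"number"},"force":{"type":"number"}},"required":["series"]}

```bash
mkdir -p pics; ls; cat > h.py <<'E'
from rig import *
import numpy as np, cv2
from scipy.spatial.transform import Rotation as R
def snap(n,f):
    c=capture(n); cv2.imwrite('pics/'+f,c['img'][:,:,::-1]); return c
E
python3 - <<'E'
from h import *
import pickle
d={}
for n in('top','side','wrist'):
    d[n]=c=snap(n,n+'0.png'); print(n,np.round(c['mtx'],1).tolist(),np.round(c['xyz'],3),R.from_quat(c['orientation']).as_matrix().round(3).tolist())
pickle.dump(d,open('c0.pkl','wb'))
print(get_obs())
E
```

```text
pics
top [[423.9, 0.0, 321.6], [0.0, 423.9, 204.2], [0.0, 0.0, 1.0]] [ 0.441 -0.002  1.   ] [[0.027, -0.992, 0.125], [-0.999, -0.03, -0.019], [0.022, -0.124, -0.992]]
side [[379.9, 0.0, 317.1], [0.0, 379.9, 202.4], [0.0, 0.0, 1.0]] [ 0.34  -0.913  0.647] [[0.965, -0.155, 0.211], [-0.261, -0.519, 0.814], [-0.017, -0.841, -0.541]]
wrist [[303.5, 0.0, 325.7], [0.0, 303.5, 203.0], [0.0, 0.0, 1.0]] [0.142 0.665 0.384] [[0.323, 0.906, 0.274], [0.946, -0.309, -0.093], [-0.0, 0.289, -0.957]]
{'time': 0.15, 'joint_pos': array([ 1.20419343e+00,  1.16382826e-01,  1.44207820e+00, -5.62430614e-06,
        1.58397787e+00, -3.77863941e-02]), 'joint_vel': array([-6.77731555e-04, -2.05078283e-03, -2.67531572e-03,  1.81760809e-04,
        1.18808940e-03, -2.42474785e-05]), 'tau': array([ 3.28059177e-04, -7.21761847e+01, -6.22951913e+01,  7.81017775e-02,
        2.26037280e-02, -1.47460555e-04]), 'ee_pos': array([0.21793116, 0.63872394, 0.23709089]), 'ee_rot': array([ 1.63668610e-01,  9.86515285e-01, -4.15065764e-04, -8.22163728e-05]), 'contact_force': array([ 0.4992861 , -0.09057863,  0.5444421 ]), 'moment': array([-0.02734912,  0.04764587,  0.01198513]), 'finger_force': 0.0, 'finger_gap': 0.09328996114064869}
```

View pics/top0.png

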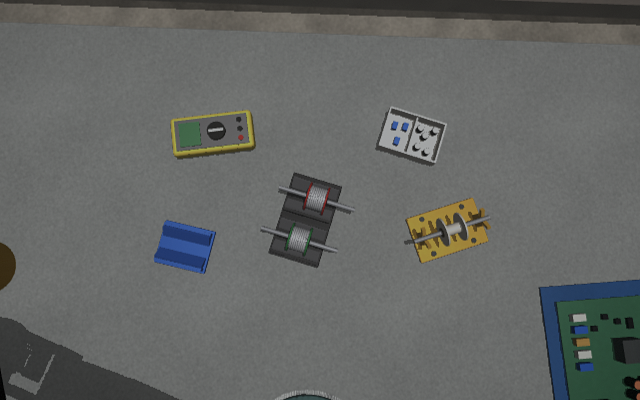

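View pics/side0.png

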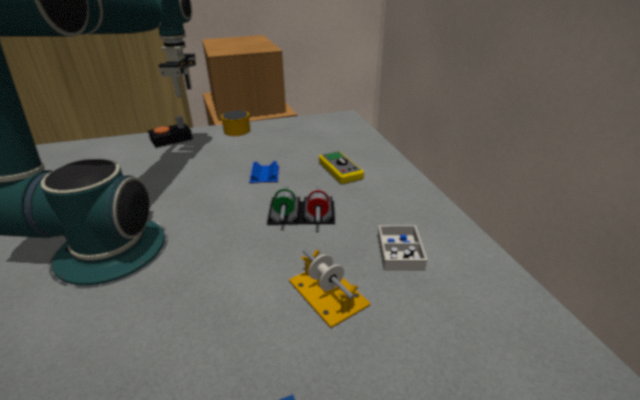

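The top view shows the tray near (185,247), the rack near (305,220) with green at (299,239) and red at (316,198), and the stand near (448,231). The side view shows the stand at (328,285), green at (285,208) and the tray at (265,172). Next I'll enlarge these.

```bash
python3 - <<'E'
import pickle,cv2,numpy as np
d=pickle.load(open('c0.pkl','rb'))
t=d['top']['img'];s=d['side']['img']
def cr(i,x,y,w,h,k): return cv2.resize(i[y:y+h,x:x+w],None,fx=k,fy=k,interpolation=cv2.INTER_CUBIC)
a=np.hstack([cr(t,400,190,100,75,4),cr(t,255,165,100,105,4)[120:420]])
b=np.hstack([cr(t,145,210,100,75,4),cr(s,280,240,100,75,4)[:,:]])
m=np.vstack([a,b]);cv2.imwrite('pics/m.png',m[:,:,::-1])
E
```

```text
(no output)
```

View pics/m.png

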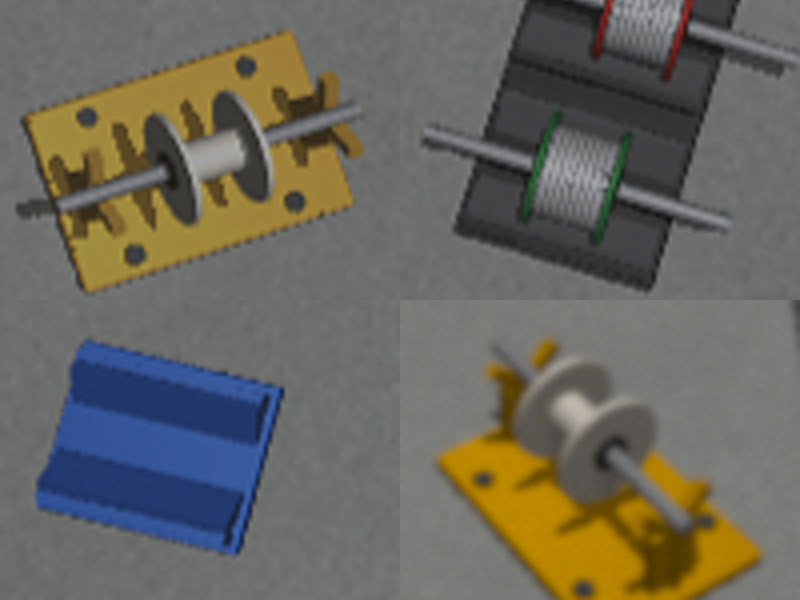

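The enlarged crops are clear enough to read base corners and axle ends. I'll triangulate these.

```bash
cat >> h.py <<'E'
def ray(c,uv):
    d=R.from_quat(c['orientation']).as_matrix()@np.linalg.solve(c['mtx'],[uv[0],uv[1],1.]); return np.array(c['xyz']),d/np.linalg.norm(d)
def plane(c,uv,z):
    o,d=ray(c,uv); return o+d*(z-o[2])/d[2]
def tri(c1,a,c2,b):
    A=np.zeros((3,3));v=np.zeros(3);rs=[ray(c1,a),ray(c2,b)]
    for o,d in rs:
        P=np.eye(3)-np.outer(d,d);A+=P;v+=P@o
    p=np.linalg.solve(A,v); return p,[np.linalg.norm((np.eye(3)-np.outer(d,d))@(p-o)) for o,d in rs]
E
python3 - <<'E'
from h import *
import pickle
d=pickle.load(open('c0.pkl','rb'));t,s=d['top'],d['side']
T=lambda ox,oy:lambda u,v:(ox+u/4,oy+v/4)
S=T(400,190);G=T(155,195);B=T(145,135);D=T(180,165)
ang=lambda a,b:np.degrees(np.arctan2(*(b-a)[1::-1]))
def show(n,ps):
    ps=np.array(ps);print(n,ps.round(4).tolist(),'mid',ps.mean(0).round(4))
st=[plane(t,S(*p),.01) for p in((24,117),(291,31),(354,204),(86,292))];show('stand',st)
print(ang(st[0],st[1]),ang(st[3],st[2]),[np.linalg.norm(st[i]-st[i-1]).round(4) for i in range(4)])
w=[plane(t,S(*p),.06) for p in((58,207),(360,107))];show('w',w);print(ang(*w),np.linalg.norm(w[1]-w[0]))
for a,b in(((58,207),(495,350)),((360,107),(690,520))): print('tri',tri(t,S(*a),s,D(*b)))
print('hubmid',tri(t,S((173+255)/2,(170+147)/2),s,D(575,420)))
g=[plane(t,G(*p),.043) for p in((425,133),(730,222))];show('g',g);print(ang(*g),np.linalg.norm(g[1]-g[0]))
b=[plane(t,B(*p),.0) for p in((83,340),(283,388),(238,555),(38,508))];show('tray',b);print(ang(b[0],b[1]),ang(b[3],b[2]),[np.linalg.norm(b[i]-b[i-1]).round(4) for i in range(4)])
M=R.from_quat(get_obs()['ee_rot']).as_matrix();print(M.round(3),ang(np.zeros(3),M[:,1]))
E
```

```text
stand [[0.5363, -0.2204, 0.01], [0.5922, -0.3797, 0.01], [0.4907, -0.4152, 0.01], [0.4352, -0.2568, 0.01]] mid [ 0.5136 -0.318   0.01  ]
-70.64429132130796 -70.69263097478722 [np.float64(0.1075), np.float64(0.1688), np.float64(0.1076), np.float64(0.1678)]
w [[0.4819, -0.2284, 0.06], [0.5427, -0.3989, 0.06]] mid [ 0.5123 -0.3137  0.06  ]
-70.37689896360327 0.1809911775483966
tri (array([ 0.48199453, -0.22930479,  0.05641704]), [np.float64(2.9038540603599862e-05), np.float64(2.9038540603551127e-05)])
tri (array([ 0.54340534, -0.3971513 ,  0.06500599]), [np.float64(0.0013113492956681192), np.float64(0.0013113492956681404)])
hubmid (array([ 0.50922625, -0.31295911,  0.06824689]), [np.float64(0.0015046085791515563), np.float64(0.0015046085791514568)])
g [[0.5032, 0.1143, 0.043], [0.4581, -0.0587, 0.043]] mid [0.4807 0.0278 0.043 ]
-104.60972340651975 0.1788060788152725
tray [[0.519, 0.344, 0.0], [0.4942, 0.2256, 0.0], [0.3969, 0.2459, 0.0], [0.4207, 0.3627, 0.0]] mid [0.4577 0.2945 0.    ]
-101.83717902429609 -101.52880547866448 [np.float64(0.1), np.float64(0.121), np.float64(0.0994), np.float64(0.1193)]
[[-0.946  0.323 -0.   ]
 [ 0.323  0.946 -0.001]
 [ 0.    -0.001 -1.   ]] 71.16019878463167
```

Measured sizes and heights match the text: 170 mm and 180 mm lengths, and an axle height of about 60 mm. I'll go to the tray first and look on the way.

```bash
cat >> h.py <<'E'
def delta(p,yaw):
    "tool-frame shift (cm) and turn (deg) from the measured pose to TCP p, pointing down, tool y at world angle yaw"
    o=get_obs();M=R.from_quat(o['ee_rot'])
    y=np.radians(yaw);Y=np.array([np.cos(y),np.sin(y),0]);Z=np.array([0,0,-1.]);G=R.from_matrix(np.c_[np.cross(Y,Z),Y,Z])
    s=M.inv().apply(np.array(p)-o['ee_pos'])*100;r=(M.inv()*G).as_rotvec(degrees=True)
    print('shift',s.round(2),'turn',r.round(2),'dist cm',np.linalg.norm(s).round(1),'j',o['joint_pos'].round(2),'t',o['time'])
E
python3 -c "
from h import *
delta([.4577,.2945,.238],78.3)"
```

```text
shift [-33.81 -24.84  -0.07] turn [-0.05 -0.   -7.14] dist cm 41.9 j [ 1.2   0.12  1.44 -0.    1.58 -0.04] t 0.15
```

Emit:
apply_moves(series="-4.8 -3.5 0 0 0 -1; -9.7 -7.1 0 0 0 -2; -14.5 -10.6 0 0 0 -3; -19.3 -14.2 0 0 0 -4; -24.1 -17.7 0 0 0 -5; -29 -21.3 0 0 0 -6; -33.8 -24.8 0 0 0 -7.1; -33.8 -24.8 0 0 0 -7.1", grip=9.3)

```text
time: 1.15
ee_pos: [0.4594, 0.2921, 0.2375]
ee_rot: [0.104, 0.995, -0.0, 0.0]
contact_force: [-0.9, 0.6, -0.1]
finger_gap: 0.0927
finger_force: 0.0
```

```bash
python3 - <<'E'
from h import *
import pickle
c=snap('wrist','w1.png');pickle.dump(c,open('w1.pkl','wb'))
delta([.513,-.316,.2],109.4)
E
```

```text
shift [-17.92 -58.53   3.75] turn [-0.000e+00 -2.000e-02 -3.132e+01] dist cm 61.3 j [ 0.52 -0.17  1.72  0.    1.59 -0.84] t 1.2
```

View pics/w1.png

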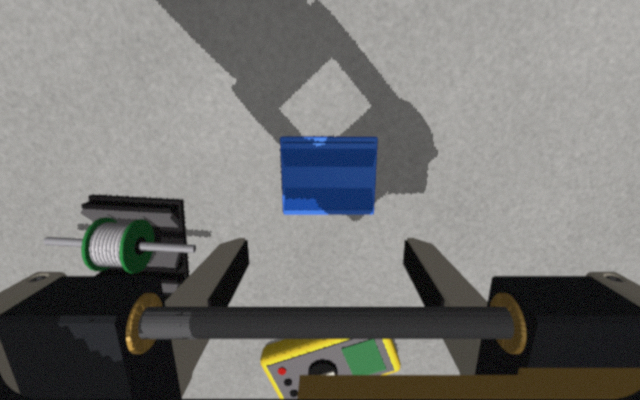

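The tray spans px (281,137), (378,137), (375,213) and (283,214). The green reel is at the left, with its axle running (45,239)–(193,248).

```bash
python3 - <<'E'
from h import *
import pickle
c=pickle.load(open('w1.pkl','rb'));t=pickle.load(open('c0.pkl','rb'))['top']
p=[(281,137),(378,137),(375,213),(283,214)]
for z in(0,.03):
    P=np.array([plane(c,q,z) for q in p]);print(P.round(4).tolist(),P.mean(0).round(4),[np.linalg.norm(P[i]-P[i-1]).round(3) for i in range(4)],np.degrees(np.arctan2(*(P[1]-P[0])[1::-1])).round(1),np.degrees(np.arctan2(*(P[2]-P[3])[1::-1])).round(1))
B=lambda u,v:(145+u/4,135+v/4)
for a,b in zip([(238,555),(38,508),(83,340),(283,388)],[0]*4): print(plane(t,B(*a),0))
G=lambda u,v:(155+u/4,195+v/4)
for a,b in(((425,133),(193,248)),((730,222),(45,239))): print(tri(t,G(*a),c,b))
I=c['img'][120:230,260:400];cv2.imwrite('pics/w1c.png',cv2.resize(I,None,fx=5,fy=5,interpolation=cv2.INTER_CUBIC)[:,:,::-1])
E
```

```text
[[0.3997, 0.2484, 0.0], [0.4247, 0.3663, 0.0], [0.5224, 0.3466, 0.0], [0.4982, 0.2259, 0.0]] [0.4612 0.2968 0.    ] [np.float64(0.101), np.float64(0.12), np.float64(0.1), np.float64(0.123)] 78.0 78.7
[[0.3982, 0.2531, 0.03], [0.4213, 0.3618, 0.03], [0.5113, 0.3436, 0.03], [0.4891, 0.2323, 0.03]] [0.455  0.2977 0.03  ] [np.float64(0.093), np.float64(0.111), np.float64(0.092), np.float64(0.113)] 78.0 78.7
[0.39688765 0.24587939 0.        ]
[0.4207245  0.36274049 0.        ]
[0.51898827 0.34395745 0.        ]
[0.49417712 0.22557696 0.        ]
(array([0.50430915, 0.11491215, 0.04198019]), [np.float64(0.0010924660290794243), np.float64(0.001092466029079173)])
(array([ 0.45739048, -0.05897628,  0.04069024]), [np.float64(0.0008037496410097484), np.float64(0.0008037496410097504)])
```

View pics/w1c.png

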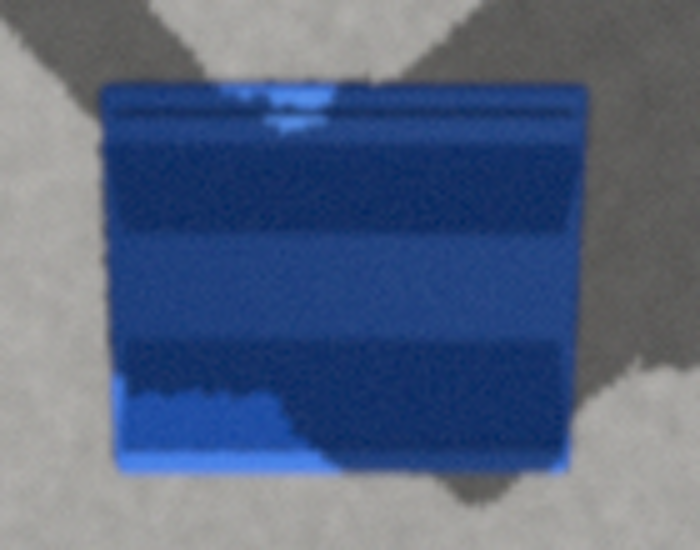

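Emit:
apply_moves(series="-1.8 -5.9 0.4 0 0 -3; -3.6 -11.7 0.8 0 0 -6; -5.4 -17.6 1.1 0 0 -9; -7.2 -23.4 1.5 0 0 -12; -9 -29.3 1.9 0 0 -15.5; -10.8 -35.1 2.3 0 0 -19; -12.6 -41 2.6 0 0 -22; -14.3 -46.9 3 0 0 -25")

```text
time: 2.2
ee_pos: [0.5027, -0.1941, 0.2077]
ee_rot: [-0.117, 0.993, 0.0, 0.0]
contact_force: [1.4, 0.1, 0.1]
finger_gap: 0.093
finger_force: 0.0
```

The crop shows the trough edges at crop rows 142 and 450 and the floor edges at 232 and 340. I'll use these for the cross-position and carry on to the stand.

```bash
python3 - <<'E'
from h import *
import pickle
c=pickle.load(open('w1.pkl','rb'));t=pickle.load(open('c0.pkl','rb'))['top']
W=lambda u,v:(260+u/5,120+v/5);B=lambda u,v:(145+u/4,135+v/4)
n=np.array([np.cos(np.radians(-11.7)),np.sin(np.radians(-11.7)),0])
for cc,f,l in((c,W,[(345,142,.03),(345,450,.03),(345,232,.01),(345,340,.01)]),(t,B,[(175,381,.03),(140,524,.03),(165,426,.01),(152,473,.01)])):
    P=[plane(cc,f(u,v),z) for u,v,z in l];x=np.array([p@n for p in P]);print(x.round(4),(x[0]+x[1])/2,(x[2]+x[3])/2)
print('cent',np.array([.4577,.2945,0])@n,np.array([.4612,.2968,0])@n)
delta([.513,-.316,.2],109.4)
E
```

```text
[0.3518 0.4269 0.3764 0.404 ] 0.38934961194517853 0.3901852632373468
[0.4278 0.3457 0.4012 0.3735] 0.38673094499629135 0.3873756429691978
cent 0.38846942193908923 0.3914302909969455
shift [  1.83 -12.1    0.76] turn [ 0.    0.03 -5.97] dist cm 12.3 j [-0.42 -0.17  1.77  0.    1.54 -2.22] t 2.2
```

Emit:
apply_moves(series="0.9 -6 0.4 0 0 -3; 1.8 -12.1 0.7 0 0 -6; 1.8 -12.1 0.7 0 0 -6; 1.8 -12.1 0.7 0 0 -6", grip=7)

```text
time: 2.7
ee_pos: [0.5131, -0.314, 0.2004]
ee_rot: [-0.167, 0.986, 0.0, -0.0]
contact_force: [-0.4, 0.1, 0.3]
finger_gap: 0.0701
finger_force: 0.0
```

```bash
python3 - <<'E'
from h import *
import pickle
c=snap('wrist','w2.png');pickle.dump(c,open('w2.pkl','wb'))
E
```

```text
(no output)
```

View pics/w2.png

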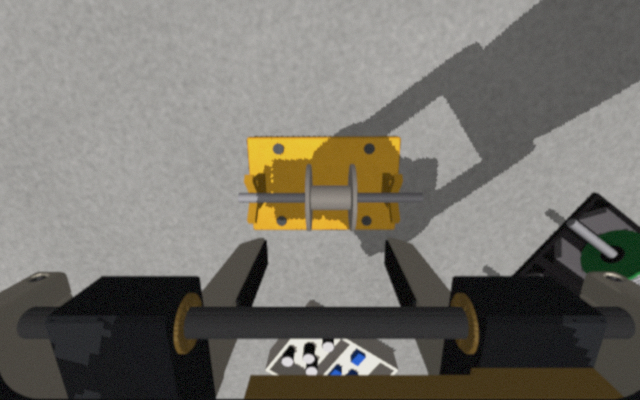

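The stand base runs from (247,137) to (401,230), the white axle from (239,197) to (422,197), and the flanges sit at columns 308 and 353.

```bash
python3 - <<'E'
from h import *
import pickle
c=pickle.load(open('w2.pkl','rb'));t=pickle.load(open('c0.pkl','rb'))['top']
S=lambda u,v:(400+u/4,190+v/4)
P=np.array([plane(c,q,.01) for q in((247,137),(400,137),(401,230),(248,230))]);print(P.mean(0),[np.linalg.norm(P[i]-P[i-1]).round(3) for i in range(4)],np.degrees(np.arctan2(*(P[1]-P[0])[1::-1])).round(1))
A=np.array([plane(c,q,.06) for q in((239,197),(422,197))]);print(A,A.mean(0),np.degrees(np.arctan2(*(A[1]-A[0])[1::-1])).round(1))
print('hub',plane(c,(330.5,197),.06))
T=[tri(t,S(58,207),c,(422,197)),tri(t,S(360,107),c,(239,197))];print(T,(T[0][0]+T[1][0])/2)
print('holes',plane(c,((278+369)/2,149),.01),plane(c,((282+366)/2,220),.01))
delta([.513,-.315,.088],109.4)
E
```

```text
[ 0.51492157 -0.31524126  0.01      ] [np.float64(0.109), np.float64(0.167), np.float64(0.109), np.float64(0.183)] 109.3
[[ 0.54191887 -0.39415134  0.06      ]
 [ 0.48252427 -0.22422754  0.06      ]] [ 0.51222157 -0.30918944  0.06      ] 109.3
hub [ 0.51222842 -0.30920904  0.06      ]
[(array([ 0.48154667, -0.22687104,  0.06651932]), [np.float64(4.168276478477661e-05), np.float64(4.168276478482453e-05)]), (array([ 0.5405704 , -0.3941337 ,  0.06764883]), [np.float64(0.0018707382356831712), np.float64(0.001870738235682984)])] [ 0.51105854 -0.31050237  0.06708408]
holes [ 0.47597309 -0.32942201  0.01      ] [ 0.55434402 -0.30156944  0.01      ]
shift [ 0.05 -0.13 11.27] turn [ 0.02  0.   -0.08] dist cm 11.3 j [-0.59 -0.03  1.65  0.    1.52 -2.5 ] t 2.75
```

Emit:
apply_moves(series="0 0.15 3 0 0 0; 0 0.3 6 0 0 0; 0 0.3 8.5 0 0 0; 0 0.3 10.5 0 0 0; 0 0.3 11.2 0 0 0; 0 0.3 11.2 0 0 0")

```text
time: 3.5
ee_pos: [0.5119, -0.3121, 0.089]
ee_rot: [-0.167, 0.986, -0.0, 0.0]
contact_force: [-0.4, -0.4, 0.2]
finger_gap: 0.07
finger_force: 0.0
```

Emit:
apply_moves(series="0 0 0 0 0 0; 0 0 0 0 0 0; 0 0 0 0 0 0; 0 0 0 0 0 0", grip=4, force=25)

```text
time: 4.0
ee_pos: [0.5118, -0.3125, 0.0891]
ee_rot: [-0.167, 0.986, -0.0, 0.0]
contact_force: [-1.4, 1.3, 3.9]
finger_gap: 0.0459
finger_force: 25.0
```

Emit:
apply_moves(series="0 0 -0.5 0 0 0; 0 0 -1.5 0 0 0; 0 0 -3.5 0 0 0; 0 0 -6 0 0 0; 0 0 -9 0 0 0; 0 0 -11 0 0 0; 0 0 -11 0 0 0")

```text
time: 4.88
ee_pos: [0.5121, -0.3127, 0.2006]
ee_rot: [-0.167, 0.986, -0.001, 0.001]
contact_force: [-0.2, 0.2, -1.6]
finger_gap: 0.0457
finger_force: 25.0
```

```bash
python3 - <<'E'
from h import *
o=get_obs();print(o['finger_gap'],o['finger_force'],o['contact_force'])
snap('wrist','w3.png')
n=np.radians(78.3);a=np.array([np.cos(n),np.sin(n)]);p=np.array([np.sin(n),-np.cos(n)])
q=.3890*p+(np.array([.4594,.2957])@a)*a;print(q)
delta([*q,.19],78.3)
E
```

```text
0.04572567614952696 24.998137056827545 [-0.23300671  0.21490207 -1.61106353]
[0.45852775 0.29588063]
shift [-15.05  59.18   0.86] turn [-3.000e-02  4.000e-02  3.096e+01] dist cm 61.1 j [-0.59 -0.04  1.66 -0.    1.52 -2.5 ] t 4.925
```

View pics/w3.png

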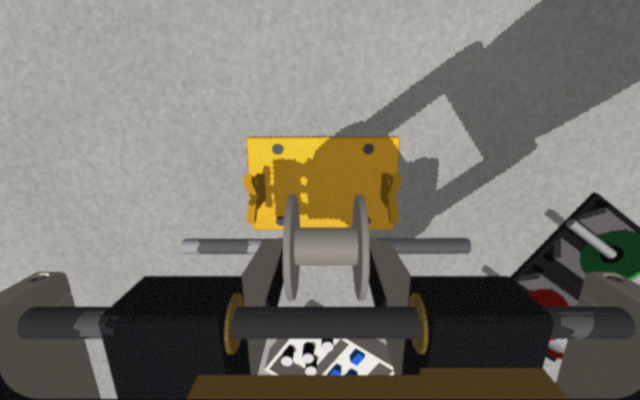

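The white reel is held centred and parallel to the jaws, with its axle from (183,247) to (470,246). I'll carry it to the tray.

Emit:
apply_moves(series="-0.5 2 0.1 0 0 1; -1.5 6 0.1 0 0 3; -2.9 11.5 0.2 0 0 6; -4.3 17 0.3 0 0 9; -5.7 22.5 0.4 0 0 12; -7.1 28 0.5 0 0 15; -8.5 33.5 0.5 0 0 18; -9.9 39 0.6 0 0 20.5")

```text
time: 5.92
ee_pos: [0.4755, 0.0901, 0.1914]
ee_rot: [0.012, 1.0, -0.0, -0.001]
contact_force: [1.1, -0.9, -1.9]
finger_gap: 0.0458
finger_force: 25.0
```

```bash
python3 -c "
from h import *
delta([.4585,.2959,.19],78.3)"
```

```text
shift [ 2.18 20.53  0.14] turn [-0.02 -0.07 10.36] dist cm 20.6 j [ 0.13 -0.29  1.9  -0.    1.54 -1.41] t 5.925
```

Emit:
apply_moves(series="0.5 5 0 0 0 2.5; 1 10 0 0 0 5; 1.6 15 0.1 0 0 8; 2 18.5 0.1 0 0 10; 2.1 20.2 0.1 0 0 10.4; 2.1 20.2 0.1 0 0 10.4; 2.1 20.2 0.1 0 0 10.4")

```text
time: 6.8
ee_pos: [0.4599, 0.2899, 0.1913]
ee_rot: [0.101, 0.995, -0.0, -0.0]
contact_force: [-0.7, -0.2, -1.8]
finger_gap: 0.0455
finger_force: 25.0
```

```bash
python3 -c "
from h import *
delta([.4585,.2959,.071],78.3);print(get_obs()['contact_force'])"
```

```text
shift [ 0.26  0.57 12.03] turn [-0.04 -0.02  0.05] dist cm 12.0 j [ 0.52 -0.16  1.78 -0.    1.51 -0.85] t 6.8
[-0.67959409 -0.17278467 -1.80589846]
```

Emit:
apply_moves(series="0.1 0.3 2 0 0 0; 0.2 0.6 5 0 0 0; 0.25 0.6 8 0 0 0; 0.25 0.6 10 0 0 0; 0.25 0.6 11 0 0 0; 0.25 0.6 11.5 0 0 0; 0.25 0.6 11.5 0 0 0")

```text
time: 7.68
ee_pos: [0.4588, 0.2973, 0.077]
ee_rot: [0.101, 0.995, 0.0, 0.0]
contact_force: [-0.9, 0.1, -1.6]
finger_gap: 0.0462
finger_force: 25.0
```

Emit:
apply_moves(series="0 0 0.15 0 0 0; 0 0 0.3 0 0 0; 0 0 0.4 0 0 0; 0 0 0.4 0 0 0")

```text
time: 8.18
ee_pos: [0.4586, 0.2973, 0.0729]
ee_rot: [0.101, 0.995, 0.0, 0.0]
contact_force: [-1.3, 0.4, 2.2]
finger_gap: 0.0458
finger_force: 25.0
```

Contact is felt at z=0.0729 against 0.072 expected. I'll ease the grip, then open.

Emit:
apply_moves(series="0 0 0 0 0 0; 0 0 0 0 0 0", force=3)

```text
time: 8.43
ee_pos: [0.4586, 0.2974, 0.0728]
ee_rot: [0.101, 0.995, 0.0, 0.0]
contact_force: [-2.5, 0.6, 1.5]
finger_gap: 0.0464
finger_force: 3.0
```

Emit:
apply_moves(series="0 0 0 0 0 0; 0 0 0 0 0 0; 0 0 0 0 0 0; 0 0 0 0 0 0", grip=6.8)

```text
time: 8.93
ee_pos: [0.4586, 0.2972, 0.0727]
ee_rot: [0.101, 0.995, -0.0, 0.0]
contact_force: [0.5, 1.1, -0.3]
finger_gap: 0.0678
finger_force: 0.0
```

Emit:
apply_moves(series="0 0 -1 0 0 0; 0 0 -3 0 0 0; 0 0 -6 0 0 0; 0 0 -9 0 0 0; 0 0 -12 0 0 0; 0 0 -12 0 0 0; 0 0 -12 0 0 0")

```text
time: 9.8
ee_pos: [0.4584, 0.2972, 0.1929]
ee_rot: [0.101, 0.995, 0.0, 0.0]
contact_force: [0.9, -0.0, -0.3]
finger_gap: 0.0681
finger_force: 0.0
```

```bash
python3 - <<'E'
from h import *
import pickle
c=snap('wrist','w4.png');pickle.dump(c,open('w4.pkl','wb'))
t=capture('top');pickle.dump(t,open('t4.pkl','wb'))
I=cv2.resize(c['img'][110:290,180:480],None,fx=2,fy=2,interpolation=cv2.INTER_CUBIC)
J=cv2.resize(t['img'][200:290,130:280],None,fx=4,fy=4,interpolation=cv2.INTER_CUBIC)[:240]
cv2.imwrite('pics/m4.png',np.vstack([I,J])[:,:,::-1])
delta([.481,.0275,.19],75.4)
E
```

```text
shift [ -7.66 -25.95   0.21] turn [-0.04 -0.05  2.96] dist cm 27.1 j [ 0.53 -0.15  1.78 -0.    1.51 -0.84] t 9.9
```

View pics/m4.png

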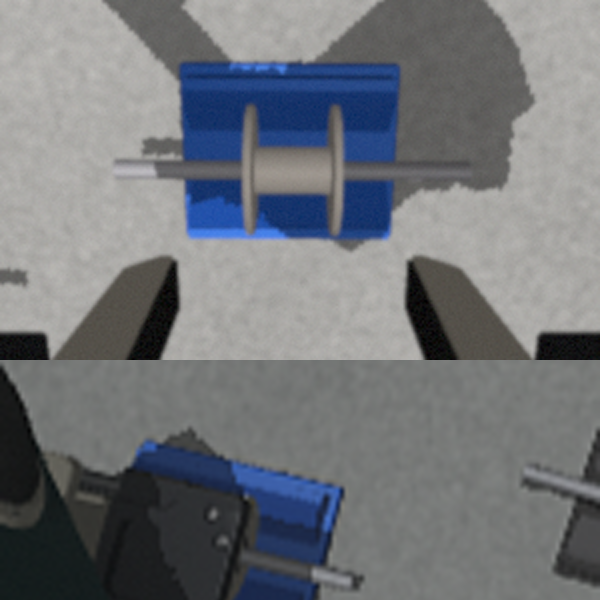

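The white reel lies mid-trough and parallel, with its axle on row 170 of the crop and its flanges symmetric. Now the green reel.

Emit:
apply_moves(series="-1.5 -5.2 0 0 0 0.6; -3.1 -10.4 0 0 0 1.3; -4.6 -15.6 0.1 0 0 2; -6.2 -20.8 0.2 0 0 2.6; -7.7 -26 0.2 0 0 3.2; -7.7 -26 0.2 0 0 3.2; -7.7 -26 0.2 0 0 3.2")

```text
time: 10.78
ee_pos: [0.4813, 0.0272, 0.1902]
ee_rot: [0.129, 0.992, 0.0, -0.0]
contact_force: [0.0, 0.6, 0.6]
finger_gap: 0.0682
finger_force: 0.0
```

```bash
python3 - <<'E'
from h import *
c=snap('wrist','w5.png');import pickle;pickle.dump(c,open('w5.pkl','wb'))
cv2.imwrite('pics/w5c.png',cv2.resize(c['img'][100:300,160:480],None,fx=2.5,fy=2.5,interpolation=cv2.INTER_CUBIC)[:,:,::-1])
delta([.481,.0275,.071],75.2)
E
```

```text
shift [ 0.02 -0.03 11.93] turn [ 0.   -0.04 -0.01] dist cm 11.9 j [ 0.   -0.3   1.91  0.    1.54 -1.31] t 10.825
```

View pics/w5c.png

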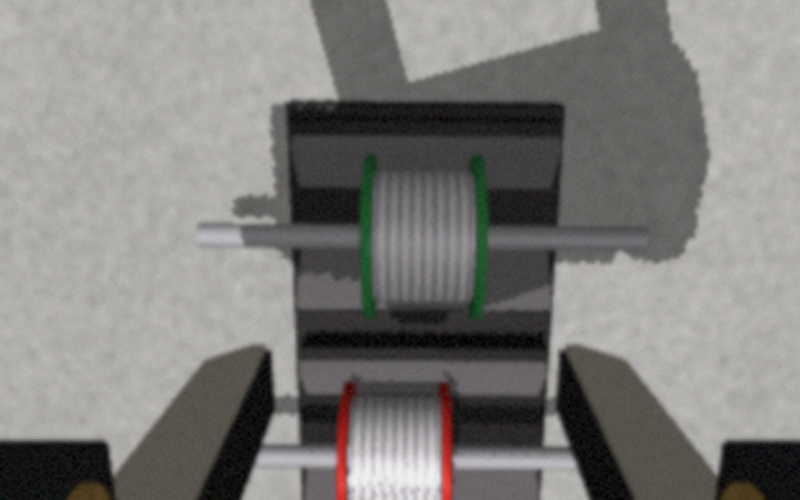

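The green axle spans crop (198,236)–(648,237), aligned with the jaws. A quick position check follows.

```bash
python3 - <<'E'
from h import *
import pickle
c=pickle.load(open('w5.pkl','rb'));f=lambda u,v:(160+u/2.5,100+v/2.5)
a,b=plane(c,f(198,236),.043),plane(c,f(648,237),.043);print(a,b,(a+b)/2,np.linalg.norm(a-b),np.degrees(np.arctan2(*(b-a)[1::-1])))
print(plane(c,f(424,236),.043))
E
```

```text
[ 0.45891884 -0.05624078  0.043     ] [0.50577021 0.11839791 0.043     ] [0.48234453 0.03107856 0.043     ] 0.18081405741679452 74.98252957499348
[0.48223529 0.03147789 0.043     ]
```

Emit:
apply_moves(series="0 0.1 3 0 0 0; 0 0.2 6 0 0 0; 0 0.2 8.5 0 0 0; 0 0.2 10.5 0 0 0; 0 0.2 11.5 0 0 0; 0 0.2 11.8 0 0 0; 0 0.2 11.8 0 0 0")

```text
time: 11.7
ee_pos: [0.4823, 0.029, 0.0732]
ee_rot: [0.129, 0.992, 0.0, 0.0]
contact_force: [0.4, -0.5, -1.0]
finger_gap: 0.0682
finger_force: 0.0
```

Emit:
apply_moves(series="0 0 0 0 0 0; 0 0 0 0 0 0; 0 0 0 0 0 0; 0 0 0 0 0 0; 0 0 0 0 0 0", grip=4, force=50)

```text
time: 12.32
ee_pos: [0.4822, 0.029, 0.073]
ee_rot: [0.129, 0.992, 0.0, 0.0]
contact_force: [-0.4, 1.5, 6.3]
finger_gap: 0.0454
finger_force: 50.0
```

Emit:
apply_moves(series="0 0 -0.4 0 0 0; 0 0 -1 0 0 0; 0 0 -2.5 0 0 0; 0 0 -5 0 0 0; 0 0 -8 0 0 0; 0 0 -11 0 0 0; 0 0 -12 0 0 0; 0 0 -12 0 0 0")

```text
time: 13.32
ee_pos: [0.4821, 0.029, 0.1929]
ee_rot: [0.129, 0.992, 0.0, 0.0]
contact_force: [0.0, -0.5, -4.5]
finger_gap: 0.0455
finger_force: 50.0
```

```bash
python3 - <<'E'
from h import *
o=get_obs();print(o['contact_force'],o['finger_gap'])
# stand seat: cross from stand+notched axle; along from base
delta([.5133,-.3160,.2],109.4)
E
```

```text
[ 2.21284518e-04 -5.17055937e-01 -4.47458898e+00] 0.04549305476845541
shift [-11.85 -32.55  -0.71] turn [ -0.     0.04 -34.24] dist cm 34.6 j [ 0.01 -0.3   1.9  -0.    1.54 -1.3 ] t 13.325
```

Emit:
apply_moves(series="-0.8 -2.5 -0.1 0 0 -2.5; -2.5 -7 -0.2 0 0 -7.5; -4.5 -12.5 -0.3 0 0 -13; -6.5 -18 -0.4 0 0 -19; -8.5 -23.5 -0.5 0 0 -25; -10.5 -29 -0.6 0 0 -30.5; -11.8 -32.5 -0.7 0 0 -34.2; -11.8 -32.5 -0.7 0 0 -34.2")

```text
time: 14.32
ee_pos: [0.5122, -0.3173, 0.1974]
ee_rot: [-0.167, 0.986, 0.001, -0.001]
contact_force: [-1.2, 0.1, -4.6]
finger_gap: 0.0458
finger_force: 50.0
```

```bash
python3 - <<'E'
from h import *
delta([.5133,-.3160,.1],109.4)
c=snap('wrist','w6.png')
cv2.imwrite('pics/w6c.png',cv2.resize(c['img'][110:290,160:480],None,fx=2.5,fy=2.5,interpolation=cv2.INTER_CUBIC)[:,:,::-1])
E
```

```text
shift [-0.17  0.07  9.74] turn [ 0.13 -0.11 -0.15] dist cm 9.7 j [-0.6  -0.03  1.65 -0.    1.52 -2.5 ] t 14.325
```

View pics/w6c.png

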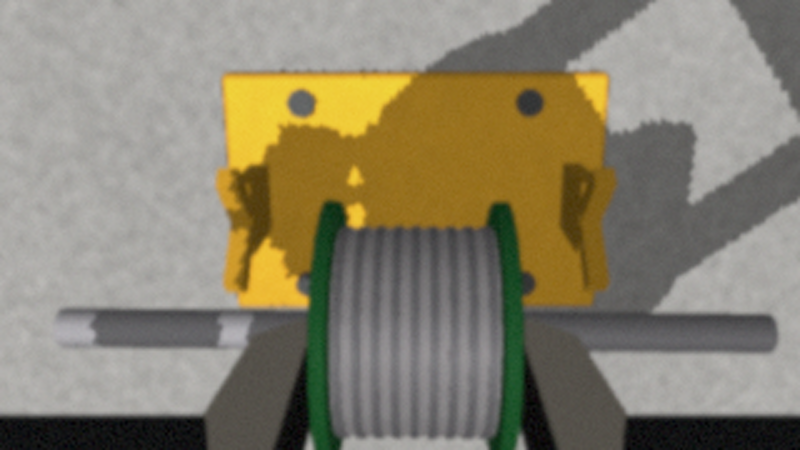

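The green reel is centred between the uprights: reel at column 415, stand at about 416, and the axle parallel. I'll lower it.

Emit:
apply_moves(series="-0.1 0 2 0 0 0; -0.15 0.05 4.5 0 0 0; -0.15 0.05 7 0 0 0; -0.15 0.05 8.7 0 0 0; -0.15 0.05 9.5 0 0 0; -0.15 0.05 9.7 0 0 0; -0.15 0.05 9.7 0 0 0")

```text
time: 15.25
ee_pos: [0.5144, -0.3145, 0.1033]
ee_rot: [-0.168, 0.986, -0.0, 0.0]
contact_force: [-0.0, -0.0, -4.4]
finger_gap: 0.0459
finger_force: 50.0
```

Emit:
apply_moves(series="0 0 0.3 0 0 0; 0 0 0.5 0 0 0; 0 0 0.7 0 0 0; 0 0 0.8 0 0 0; 0 0 0.8 0 0 0")

```text
time: 15.88
ee_pos: [0.5141, -0.3144, 0.0946]
ee_rot: [-0.168, 0.986, 0.0, -0.0]
contact_force: [-0.3, 1.0, -4.2]
finger_gap: 0.0453
finger_force: 50.0
```

Emit:
apply_moves(series="0.05 0 0.15 0 0 0; 0.05 0 0.3 0 0 0; 0.05 0 0.3 0 0 0")

```text
time: 16.25
ee_pos: [0.5139, -0.3146, 0.0918]
ee_rot: [-0.168, 0.986, -0.0, 0.0]
contact_force: [1.5, -0.5, -4.1]
finger_gap: 0.0458
finger_force: 50.0
```

Emit:
apply_moves(series="0 0 0.1 0 0 0; 0 0 0.15 0 0 0; 0 0 0.15 0 0 0")

```text
time: 16.62
ee_pos: [0.5141, -0.3147, 0.0909]
ee_rot: [-0.168, 0.986, -0.0, 0.001]
contact_force: [3.5, 2.8, 5.5]
finger_gap: 0.0454
finger_force: 50.0
```

Contact is felt at 0.0909, close to the 0.090 expected. I'll release gently.

Emit:
apply_moves(series="0 0 0 0 0 0; 0 0 0 0 0 0; 0 0 0 0 0 0", force=8)

```text
time: 17.0
ee_pos: [0.514, -0.3148, 0.0906]
ee_rot: [-0.168, 0.986, -0.0, 0.0]
contact_force: [4.1, 1.3, 4.6]
finger_gap: 0.046
finger_force: 8.0
```

Emit:
apply_moves(series="0 0 0 0 0 0; 0 0 0 0 0 0", force=3)

```text
time: 17.25
ee_pos: [0.5135, -0.3147, 0.09]
ee_rot: [-0.168, 0.986, -0.0, -0.0]
contact_force: [1.3, -1.5, 1.7]
finger_gap: 0.0461
finger_force: 3.0
```

Emit:
apply_moves(series="0 0 0 0 0 0; 0 0 0 0 0 0; 0 0 0 0 0 0; 0 0 0 0 0 0", grip=6.8)

```text
time: 17.75
ee_pos: [0.5136, -0.3145, 0.0901]
ee_rot: [-0.168, 0.986, 0.0, -0.0]
contact_force: [-0.5, 0.8, -0.2]
finger_gap: 0.0675
finger_force: 0.0
```

Emit:
apply_moves(series="0 0 -1 0 0 0; 0 0 -3 0 0 0; 0 0 -6 0 0 0; 0 0 -9 0 0 0; 0 0 -12 0 0 0; 0 0 -12 0 0 0; 0 0 -12 0 0 0")

```text
time: 18.62
ee_pos: [0.5135, -0.3145, 0.2103]
ee_rot: [-0.168, 0.986, -0.0, 0.0]
contact_force: [0.5, -0.1, -0.5]
finger_gap: 0.0677
finger_force: 0.0
```

```bash
python3 - <<'E'
from h import *
c=snap('wrist','w7.png');s=capture('side')
k=lambda i:cv2.resize(i,None,fx=2,fy=2,interpolation=cv2.INTER_CUBIC)
J=cv2.resize(s['img'][235:310,270:390],None,fx=5,fy=5,interpolation=cv2.INTER_CUBIC)[:240]
J=cv2.resize(s['img'][240:330,270:420],None,fx=4,fy=4,interpolation=cv2.INTER_CUBIC)[:240]
cv2.imwrite('pics/m7.png',np.vstack([k(c['img'][110:290,180:480]),J])[:,:,::-1])
E
```

```text
(no output)
```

View pics/m7.png

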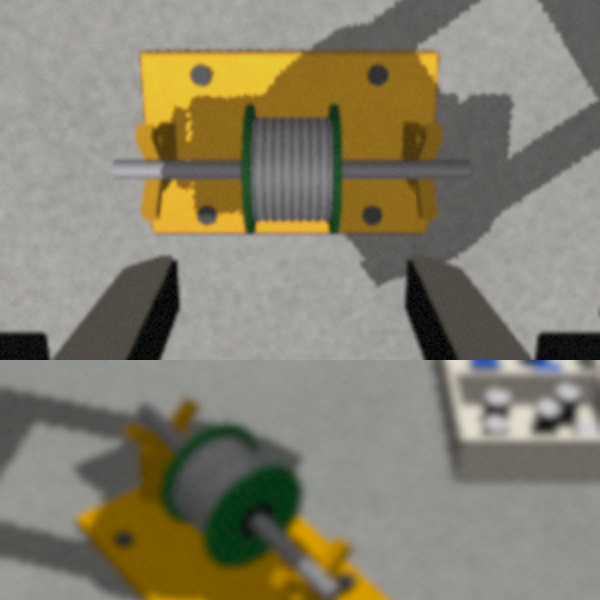

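The green reel sits in both notches. Its axle is level on crop row 169, and the reel centre at column 292 is within about 2 mm of the stand's middle at about 290. The white reel was already verified in the tray, so I'll hand in.

```bash
python3 -c "
from rig import *
print(sign_off())"
```

```text
the job is handed in; nothing more can be done
None
```

I laid the white reel in the middle of the tray's trough and seated the green reel level in both stand notches, each let go only after it was resting, and handed the job in at about 19 s; the sign-off returned no verdict.

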